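# Open the pantry chest and unscrew the jar's tight cap

## Robot

A 6-joint arm with a two-finger parallel gripper is mounted at the origin on the work surface. World frame = base frame: x ahead of the robot, y to its left, z up, the work surface at z = 0. Lengths are in mm, angles in rad, forces in N, time in s.
With the tool pointing down it reaches from about 350 to 875 mm from the base axis. Payload 4.2 kg.
Tool frame: the origin (TCP) lies between the finger pads; the fingertips stand 25 mm ahead of it and the grasp point (between the pads) lies 6 mm ahead of it; z points along the fingers, y is the line along which they close (so a half turn about z gives the same grasp; the last joint's range is limited). The gripper opens to 85 mm and grips with 20 to 120 N. Pads are 22 mm wide; open, the fingers measure 114 mm over their backs; the gripper's body (76 mm by 85 mm) begins 54 mm behind the grasp point. The pads swing forward as they close: fully open they stand 13 mm farther back than shut.
Start: joints at [1.503, 0.385, 0.008, 0, -1.194, -0.259], TCP at [200.601, 591.911, 256.312] pointing down, gripper open.
Joint ranges: [-3.14, 3.14], [-1.21, 2.06], [-1.07, 1.41], [-3.16, 2.05], [-2.99, -0.16], [-3.1, 3.1]. Speed limits (rad/s): [2.79, 2.79, 3.14, 3.14, 3.14, 3.14].

## Interface

Orientations are given as a unit quaternion [x, y, z, w].
In Python, from bench import read_state, imaging, workorder, nets gives the robot as it stands.
- The arm moves only by the tool apply_moves, never from a script. Its argument "rows" is a list of rows, each an object with "hand": the opening, from -1 (shut) to 1 (fully open); "delta_pos": the shift along the tool's x, y, z in mm, a list of three; "yaw": the turn about the tool's z in rad. A call has 1 to 12 rows; each row is the pose to reach, as a shift and turn from the pose commanded when the call began, along the tool's axes at that moment; what a row does not reach only later rows make up. A row lasts 1/12 s, in which the tool goes at most 41.7 mm and 7.16 degrees, less where a joint would pass 70% of its speed; a pose out of reach is approached as far as the arm can. A call with a gripper value outside its range is refused whole. The fingers move at their own pace and stop on an object; the grip force is fixed at half the most. Time passes only in rows, so rows that repeat a pose let the fingers close. It gives the time, the measured TCP pose, the force, the opening and the grip force at its end, in the units of the state.
- read_state(): the state, without advancing time (a new reading comes with each control period).
- imaging.get_image(name): name is "scene" or "side" or "wrist"; returns a dict with "pixels" (400x640x3 uint8, red, green, blue), "fx", "fy", "cx", "cy" (pixels), "xyz" and "rotation" of the camera in the world. Camera axes: x right, y down, z forward; pixel columns grow to the right and rows downward; lengths in mm; the calibration is good to about 2 mm. A picture is of the moment at which its call begins. There is no depth.
- workorder.job_done(): hands the job in; it is judged then, once.
Trained networks look in the newest picture that a camera, given by its name, has taken for a name from the list of things; names that differ only in an ending like _2 or _b are one class to them, and where a whole thing is asked for, a point or a joint stands for the part that bears it (a point fixed in the world has none). Each returns a list of dicts, best first, with "score" (0 to 1); they miss things now and then, are a little off and sometimes report something else, mostly with a low value. They report only what shows in the picture. A call takes as long as a camera call.
- nets.find_in(camera, query): "location" ([row, column] in pixels, amid what is visible of it).
- nets.pinpoint(camera, query): "location" ([row, column] in pixels: a listed point, or the origin of a listed thing).
The state is a dict: "clock": time; "joints": joint angles; "joint_vel": joint speeds; "joint_efforts": joint torques, N m; "position": TCP position; "ee_rot": TCP orientation; "contact_force": force on the tool from outside, world axes, zero at the start; "wrist_torque": the same for the moment, N m; "gripper_width": finger opening in mm; "grasp_force": force on a finger pad.
Only numpy, scipy, OpenCV 4.12 (cv2) and the standard library are available. Lean on these libraries where they do the work, as an engineer would, in place of code of your own. Each camera call takes 0.05 s, during which the arm holds its last target. There are 200 camera calls.

## Task

Lift the wooden chest's hinged lid open until it rests on its stop, then unscrew the tight metal cap of the tall white jar inside (anticlockwise seen from above), letting the chest's square well brace the jar, and stop turning once the threads let go. Raise the cap level and straight up to about 2 cm clear above the jar's mouth and finish there, still holding it in the gripper. The jar must stay down in its well, the lid open, and everything else where it stands.

Things in the scene. Friction and masses are not known exactly. Their poses are not given: they have to be found in the camera images.
- chest: Fixed wooden chest, 164 (x) x 294 (y) x 110 mm high, walls 7 mm, inner floor 7 mm up. Origin: centre of its underside; x from its front to the hinge side, y along its length, z up. On its floor two square wells (centres at y = +68 and -68 mm, x = 0), 69 mm wide inside, walls 25 mm high: one holds the jar, the other a low tin; which is which varies.
- lid (a joint): Hinge of the chest's lid, rad: 0 shut, grows as the front edge is lifted, 1.8 open on the stop, just past upright. Starts at 0 to 0.3. A stiff friction hinge: the lid stays at any angle; about 5 N at the handle moves it. Lid: wooden board 166 mm from hinge to front edge, 296 mm wide, 9 mm thick.
- lid_handle (a point): Middle of the round steel bar handle on the lid's upper face: bar 12 mm thick, 90 mm long between two legs, along chest y, its axis 40 mm above the lid's upper face, 156 mm from the hinge and 10 mm back from the front edge.
- lid_hinge (a point): Point on the hinge axis (which runs along chest y) at the middle of the chest's far upper rim: 82 mm along +x of the chest's origin and 110 mm up, level with the lid's underside. With the lid shut the handle point lies 156 mm towards chest -x and 49 mm above it.
- jar: Loose white ceramic jar in one well, about 0.55 kg: square body 66 x 66 x 50 mm, on it a round neck 36 mm across, 30 mm tall, with two thread ramps. Origin: centre of its underside; z up. The well (1.5 mm play each side) keeps it from turning. A sprung rubber seal ring in the mouth presses the cap up with about 13 N and makes it tight.
- jar_mouth (a point): Centre of the jar's rim, on its axis, 80 mm above the jar's underside. Screwed on, the cap's lower edge is 28 mm below it.
- cap: Loose ribbed aluminium screw cap, round, 61 mm across, 34 mm tall, 70 g, a 2 mm high rib across its top along its x. Origin: centre of its open lower edge; z up. Tight: origin 52 mm above the jar's underside (2 mm above the shoulder). Anticlockwise from above it turns with about 0.5 N m, rises 3 mm and lets go after 62 degrees (1.1 rad); lifts off at 70 to 120. Lifted earlier it drags the jar up.
- mug: Blue mug, 76 mm across and 90 mm tall, standing beside the chest's +y end; leave alone. Origin: centre of its underside.
- spice: Amber glass spice bottle, 48 mm across and 100 mm tall, beside the chest's -y end; leave alone. Origin: centre of its underside.
- spoon: Wooden spoon lying beyond the spice bottle; leave alone. Origin: its middle, on the underside.
- tin: Low closed square steel tin, 66 x 66 x 40 mm, in the well the jar does not use; leave alone. Origin: centre of its underside.

How it is judged:
By the outcome, as a careful person would: the job done as asked, in the order asked, and still so for the second after the job is handed in, while the arm keeps its last pose, push and grip.
It also fails if it takes over 56 s, if anything falls off the work surface, if the arm or the gripper's body presses on something with over 40 N, if the wrist force passes 120 N, or if a joint passes its speed limit or range.

## Working session

There is one attempt and no reset: what is moved stays moved. The work goes in short steps, Python scripts to look and compute and a tool call to move; the robot and the scene stay as the last step left them, time stands still between calls to the robot, and variables do not carry over. Pictures are saved under pics/ and viewed, at most 10 in all, crops included, and the job is handed in when it is done.

Besides the shell and the picture viewer there is one more tool, called as name(argument=value, ...), one argument or row to a line, values as JSON. apply_moves: Moves the arm, as the interface text tells. Its arguments: {"type":"object","properties":{"rows":{"type":"array"}},"required":["rows"]}

```bash
mkdir -p pics
cat > h.py <<'E'
import numpy as np, cv2
from bench import read_state, imaging, workorder, nets
from scipy.spatial.transform import Rotation as R
def img(n):
    return imaging.get_image(n)
def RM(c):
    r=np.array(c["rotation"],float)
    return r if r.shape==(3,3) else R.from_quat(r).as_matrix()
def ray(c,rc):
    d=np.array([(rc[1]-c["cx"])/c["fx"],(rc[0]-c["cy"])/c["fy"],1.]);d=RM(c)@d
    return np.array(c["xyz"],float),d/np.linalg.norm(d)
def atz(c,rc,z):
    o,d=ray(c,rc);return o+d*(z-o[2])/d[2]
def tri(rays):
    A=sum(np.eye(3)-np.outer(d,d) for o,d in rays);b=sum((np.eye(3)-np.outer(d,d))@o for o,d in rays)
    p=np.linalg.solve(A,b);return p,[round(float(np.linalg.norm((np.eye(3)-np.outer(d,d))@(p-o))),1) for o,d in rays]
def proj(c,p):
    q=RM(c).T@(np.array(p)-np.array(c["xyz"]));return [c["fy"]*q[1]/q[2]+c["cy"],c["fx"]*q[0]/q[2]+c["cx"]]
def save(c,f):cv2.imwrite("pics/"+f,cv2.cvtColor(c["pixels"],cv2.COLOR_RGB2BGR))
E
python3 - <<'E'
from h import *
np.set_printoptions(precision=1,suppress=True)
C={n:img(n) for n in("scene","side","wrist")}
save_=np.vstack([C["scene"]["pixels"],C["side"]["pixels"]])
for n in C: save(C[n],n+"0.png"); print(n,C[n]["xyz"],C[n]["fx"])
for q in("lid_handle","lid_hinge","chest","mug","spice","spoon","jar","cap"):
    rs=[]
    for n in C:
        r=nets.pinpoint(n,q)
        if r: print(q,n,round(r[0]["score"],2),np.array(r[0]["location"])); 
        if r and r[0]["score"]>.4: rs.append(ray(C[n],r[0]["location"]))
    if len(rs)>1: print("  ->",*tri(rs))
s=read_state();print(s)
E
```

```text
scene [ 856.  -516.6  921.8] 425.94807569210815
side [187.2 -87.7 982.2] 462.5995666484868
wrist [279.2 564.3 372.2] 297.2158549369337
lid_handle scene 0.9 [168.6 286. ]
lid_handle side 0.63 [220.2 298.7]
  -> [456.   49.7 183.2] [2.6, 2.6]
lid_hinge scene 0.59 [210.4 337.4]
lid_hinge side 0.78 [171.2 323.4]
  -> [597.6  47.6 111.1] [1.1, 1.1]
chest scene 0.72 [225.2 310.6]
chest side 0.97 [224.7 311.4]
  -> [517.6  49.6  -6.3] [1.1, 1.1]
mug scene 0.87 [173.4 353.3]
mug side 0.92 [183.2 225.3]
  -> [544.  269.8   0.3] [3.0, 3.0]
spice scene 0.58 [279.1 264.5]
spice side 0.98 [264.4 389.2]
  -> [ 490.1 -141.   -15.1] [3.0, 3.0]
spoon scene 0.6 [314.3 263.4]
spoon side 0.7 [251.8 432.5]
  -> [ 543.  -223.4    0.8] [1.7, 1.7]
{'clock': 1.35, 'joints': array([ 1.5,  0.4,  0. , -0. , -1.2, -0.3]), 'joint_vel': array([ 0.,  0.,  0., -0., -0., -0.]), 'joint_efforts': array([  0. , -39.2,  18.9,   4.2,  -0. ,   0. ]), 'position': array([200.6, 591.9, 256.3]), 'ee_rot': array([ 1. , -0.2, -0. , -0. ]), 'contact_force': array([-0.4, -0.8,  0.1]), 'wrist_torque': array([-0., -0., -0.]), 'grasp_force': 0.0, 'gripper_width': 85.12044686389805}
```

View pics/scene0.png

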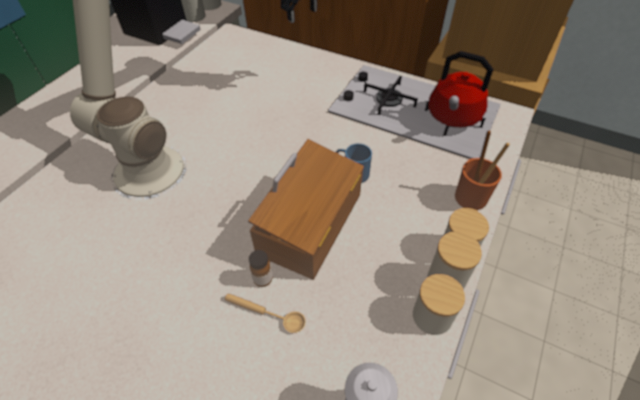

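View pics/side0.png

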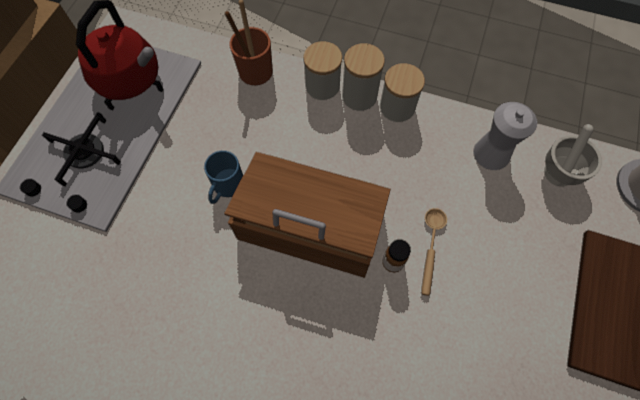

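Run:
```python
from h import *
np.set_printoptions(precision=4,suppress=True)
s=read_state();print(R.from_quat(s["ee_rot"]).as_matrix(),s["position"])
```

```text
[[ 0.9471 -0.3211 -0.    ]
 [-0.3211 -0.9471  0.    ]
 [-0.     -0.     -1.    ]] [200.6358 591.8957 256.3313]
```

Run:
```python
from h import *
a=cv2.imread("pics/scene0.png")[130:290,230:390];b=cv2.imread("pics/side0.png")[140:300,210:410]
a=cv2.resize(a,None,fx=3.5,fy=3.5,interpolation=2)[:560,:390*1];
a=cv2.resize(cv2.imread("pics/scene0.png")[135:275,245:375],None,fx=3,fy=3,interpolation=2)
b=cv2.resize(cv2.imread("pics/side0.png")[145:285,220:355+45],None,fx=2.25,fy=2.25,interpolation=2)
o=np.zeros((420,800,3),np.uint8);o[:a.shape[0],:390]=a;o[:b.shape[0],395:395+b.shape[1]]=b[:,:405]
cv2.imwrite("pics/c1.png",o)
```

```text
(no output)
```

View pics/c1.png

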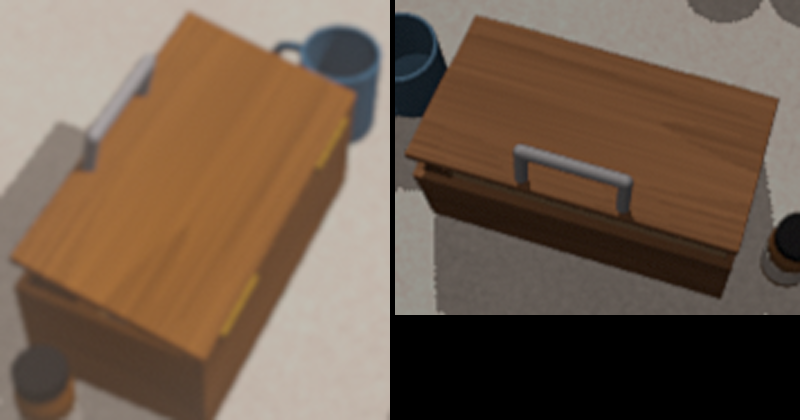

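```bash
cat >> h.py <<'E'
def lidpt(p,l,th=None):
    # l: lid coords (dist toward front, y, height above underside)
    x,y,yaw,t=p; t=t if th is None else th
    v=np.array([82-l[0]*np.cos(t)+l[2]*np.sin(t),l[1],110+l[0]*np.sin(t)+l[2]*np.cos(t)])
    return R.from_euler('z',yaw).apply(v)+[x,y,0]
E
python3 - <<'E'
from h import *
from scipy.optimize import least_squares
np.set_printoptions(precision=3,suppress=True)
C={n:img(n) for n in("scene","side")}
O=[("scene",(139,307.3),(166,148,9)),("scene",(166,363.3),(0,148,9)),("scene",(254.3,314.3),(0,-148,9)),("scene",(221.7,249.3),(166,-148,9)),
("side",(152.1,257.3),(0,148,9)),("side",(189,390.2),(0,-148,9)),("side",(213.9,225.3),(166,148,9)),("side",(255.7,372),(166,-148,9)),
("side",(219.5,299.4),(156,0,49)),("side",(171.2,323.4),(0,0,0)),("scene",(210.4,337.4),(0,0,0)),("scene",(168.6,286),(156,0,49))]
f=lambda p:np.concatenate([np.array(proj(C[n],lidpt(p,l)))-rc for n,rc,l in O])
r=least_squares(f,[517,49,0,.17],x_scale=[10,10,.1,.1],loss="soft_l1")
print(r.x,np.array(f(r.x)).reshape(-1,2).round(1).tolist())
p=r.x; np.save("p.npy",p)
h=lidpt(p,(156,0,49));print("handle",h,"hinge",lidpt(p,(0,0,0)))
print("open handle",lidpt(p,(156,0,49),1.8))
s=read_state();Rt=R.from_quat(s["ee_rot"]).as_matrix()
g=h+[0,0,6]
print("delta tool",Rt.T@(g-s["position"]), "yaw of tool y vs world",np.arctan2(Rt[1,1],Rt[0,1]),"j",s["joints"],s["clock"])
E
```

```text
[517.306  48.874   0.036   0.187] [[0.1, -0.9], [0.3, -0.0], [1.5, -1.9], [0.0, -2.5], [-2.3, -1.7], [-2.1, 1.1], [-0.9, -1.0], [0.8, 1.1], [-0.3, -0.2], [-0.6, -1.4], [-1.0, 1.8], [0.2, -2.0]]
handle [455.182  46.628 187.159] hinge [599.253  51.836 110.   ]
open handle [682.36   54.84  250.787]
delta tool [416.173 434.7    63.147] yaw of tool y vs world -1.8976064381384266 j [ 1.503  0.385  0.008 -0.    -1.194 -0.259] 1.45
```

apply_moves(
  rows=[
    {"hand": 1, "delta_pos": [34, 36, 0], "yaw": 0.12},
    {"hand": 1, "delta_pos": [62, 65, 0], "yaw": 0.24},
    {"hand": 1, "delta_pos": [90, 94, 0], "yaw": 0.36},
    {"hand": 1, "delta_pos": [118, 123, 0], "yaw": 0.48},
    {"hand": 1, "delta_pos": [146, 152, 0], "yaw": 0.6},
    {"hand": 1, "delta_pos": [174, 181, 0], "yaw": 0.72},
    {"hand": 1, "delta_pos": [202, 210, 0], "yaw": 0.84},
    {"hand": 1, "delta_pos": [230, 240, 0], "yaw": 0.96},
    {"hand": 1, "delta_pos": [258, 269, 0], "yaw": 1.08},
    {"hand": 1, "delta_pos": [286, 298, 0], "yaw": 1.208},
    {"hand": 0.6, "delta_pos": [314, 327, 0], "yaw": 1.208},
    {"hand": 0.3, "delta_pos": [342, 356, 0], "yaw": 1.208},
  ],
)

```text
clock: 2.45
position: [410.6, 143.1, 256.9]
ee_rot: [0.72, -0.694, 0.0, -0.001]
contact_force: [1.2, 0.7, -1.2]
gripper_width: 64.1
grasp_force: 0.0
```

```bash
cat >> h.py <<'E'
def st(t=None):
    s=read_state();Rt=R.from_quat(s["ee_rot"]).as_matrix()
    print("clk",round(s["clock"],2),"pos",s["position"].round(1),"yangle",round(float(np.arctan2(Rt[1,1],Rt[0,1])),3),"F",s["contact_force"].round(1),"T",s["wrist_torque"].round(2),"w",round(s["gripper_width"],1),"gf",round(float(s["grasp_force"]),1),"j",s["joints"].round(2))
    if t is not None: print("delta",(Rt.T@(np.array(t)-s["position"])).round(1))
E
python3 - <<'E'
from h import *
st([455,46.6,193])
E
```

```text
clk 2.45 pos [410.6 143.1 256.9] yangle -3.105 F [ 1.2  0.7 -1.2] T [ 0.03 -0.15  0.03] w 64.1 gf 0.0 j [ 0.71  0.05 -0.43  0.   -1.09 -0.68]
delta [ 98.1 -40.8  63.8]
```

apply_moves(
  rows=[
    {"hand": 0.3, "delta_pos": [38, -16, 0], "yaw": 0},
    {"hand": 0.3, "delta_pos": [75, -31, 0], "yaw": 0},
    {"hand": 0.3, "delta_pos": [100, -41, 0], "yaw": 0},
    {"hand": 0.3, "delta_pos": [100, -41, 20], "yaw": 0},
    {"hand": 0.3, "delta_pos": [100, -41, 20], "yaw": 0},
  ],
)

```text
clock: 2.87
position: [453.4, 44.6, 233.7]
ee_rot: [0.718, -0.696, -0.002, 0.002]
contact_force: [-0.2, 0.1, -0.9]
gripper_width: 55.4
grasp_force: 0.0
```

Run:
```python
from h import *
np.set_printoptions(precision=1,suppress=True)
c=img("wrist");save(c,"w1.png")
st([455,46.6,193])
r=nets.pinpoint("wrist","lid_handle");print(r[:1])
if r: print(atz(c,r[0]["location"],187), proj(c,[455,46.6,187]), [proj(c,lidpt(np.load("p.npy"),(156,y,49))) for y in(-45,45)])
```

```text
clk 2.92 pos [453.8  45.4 235. ] yangle -3.108 F [-0.5 -0.2 -0.2] T [-0.  -0.  -0.1] w 55.3 gf 0.0 j [ 0.5  0.1 -0.4 -0.  -1.  -0.4]
delta [-1.2 -1.4 42. ]
[{'location': [245.3, 317.4], 'score': 0.84}]
[455.5  50.1 187. ] [np.float64(240.24813612004164), np.float64(318.3431568994061)] [[np.float64(168.87501090995445), np.float64(317.4257149017198)], [np.float64(301.478535315696), np.float64(318.5737629051567)]]
```

View pics/w1.png

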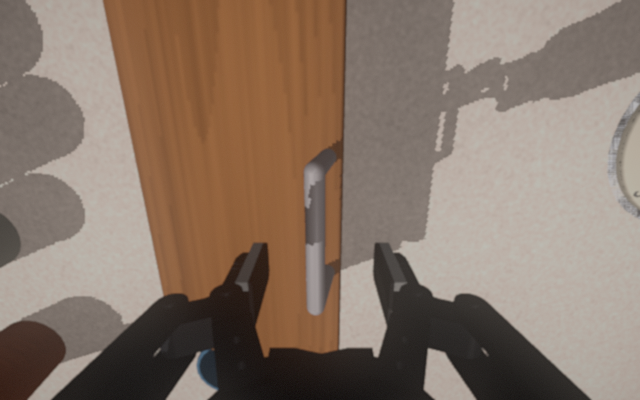

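apply_moves(
  rows=[
    {"hand": 0.3, "delta_pos": [-3, 0, 22], "yaw": 0},
    {"hand": 0.3, "delta_pos": [-3, 0, 43], "yaw": 0},
    {"hand": 0.3, "delta_pos": [-3, 0, 43], "yaw": 0},
    {"hand": -0.6, "delta_pos": [-3, 0, 43], "yaw": 0},
    {"hand": -0.8, "delta_pos": [-3, 0, 43], "yaw": 0},
    {"hand": -1, "delta_pos": [-3, 0, 43], "yaw": 0},
    {"hand": -1, "delta_pos": [-3, 0, 43], "yaw": 0},
    {"hand": -1, "delta_pos": [-3, 0, 43], "yaw": 0},
  ],
)

```text
clock: 3.63
position: [456.1, 50.2, 194.6]
ee_rot: [0.72, -0.694, 0.001, -0.002]
contact_force: [2.5, 1.3, -0.7]
gripper_width: 9.8
grasp_force: 58.4
```

Run:
```python
from h import *
st()
p=np.load("p.npy")
h0=lidpt(p,(156,0,49))
Rt=R.from_quat(read_state()["ee_rot"]).as_matrix()
for t in np.arange(p[3],1.86,.1): print(round(t,2),(Rt.T@(lidpt(p,(156,0,49),t)-h0)).round(0).tolist())
print((Rt.T@(lidpt(p,(156,0,49),1.8)-h0)).round(1))
```

```text
clk 3.63 pos [456.1  50.2 194.6] yangle -3.105 F [ 2.5  1.3 -0.7] T [ 0.19 -0.67 -0.03] w 9.8 gf 58.4 j [ 0.47  0.16 -0.48  0.   -0.93 -0.43]
0.19 [0.0, 0.0, 0.0]
0.29 [-0.0, -8.0, -14.0]
0.39 [-0.0, -18.0, -27.0]
0.49 [-0.0, -29.0, -39.0]
0.59 [-0.0, -42.0, -50.0]
0.69 [-0.0, -55.0, -59.0]
0.79 [-0.0, -69.0, -68.0]
0.89 [-0.0, -84.0, -74.0]
0.99 [-0.0, -99.0, -80.0]
1.09 [-0.0, -115.0, -83.0]
1.19 [-0.0, -132.0, -85.0]
1.29 [-0.0, -148.0, -86.0]
1.39 [-0.0, -164.0, -84.0]
1.49 [-0.0, -180.0, -82.0]
1.59 [-0.0, -196.0, -77.0]
1.69 [-0.0, -211.0, -71.0]
1.79 [-0.0, -226.0, -64.0]
[  -0.  -227.6  -62.6]
```

apply_moves(
  rows=[
    {"hand": -1, "delta_pos": [0, -4, -7], "yaw": 0},
    {"hand": -1, "delta_pos": [0, -8, -14], "yaw": 0},
    {"hand": -1, "delta_pos": [0, -13, -20.5], "yaw": 0},
    {"hand": -1, "delta_pos": [0, -18, -27], "yaw": 0},
    {"hand": -1, "delta_pos": [0, -23.5, -33], "yaw": 0},
    {"hand": -1, "delta_pos": [0, -29, -39], "yaw": 0},
    {"hand": -1, "delta_pos": [0, -35.5, -44.5], "yaw": 0},
    {"hand": -1, "delta_pos": [0, -42, -50], "yaw": 0},
    {"hand": -1, "delta_pos": [0, -48.5, -54.5], "yaw": 0},
    {"hand": -1, "delta_pos": [0, -55, -59], "yaw": 0},
    {"hand": -1, "delta_pos": [0, -62, -63.5], "yaw": 0},
    {"hand": -1, "delta_pos": [0, -69, -68], "yaw": 0},
  ],
)

```text
clock: 4.63
position: [521.0, 52.3, 261.5]
ee_rot: [0.72, -0.694, -0.003, 0.003]
contact_force: [-5.1, 5.6, -1.9]
gripper_width: 10.2
grasp_force: 58.3
```

Run:
```python
from h import *
st()
```

```text
clk 4.63 pos [521.   52.3 261.5] yangle -3.106 F [-5.1  5.6 -1.9] T [ 1.61  1.53 -0.09] w 10.2 gf 58.3 j [ 0.41  0.21 -0.22 -0.   -1.14 -0.37]
```

Working with low force. Continue the arc.

apply_moves(
  rows=[
    {"hand": -1, "delta_pos": [0, -7.5, -3], "yaw": 0},
    {"hand": -1, "delta_pos": [0, -15, -6], "yaw": 0},
    {"hand": -1, "delta_pos": [0, -22.5, -9], "yaw": 0},
    {"hand": -1, "delta_pos": [0, -30, -12], "yaw": 0},
    {"hand": -1, "delta_pos": [0, -38, -13.5], "yaw": 0},
    {"hand": -1, "delta_pos": [0, -46, -15], "yaw": 0},
    {"hand": -1, "delta_pos": [0, -54.5, -16.3], "yaw": 0},
    {"hand": -1, "delta_pos": [0, -63, -17.3], "yaw": 0},
    {"hand": -1, "delta_pos": [0, -71, -17.8], "yaw": 0},
    {"hand": -1, "delta_pos": [0, -79, -18], "yaw": 0},
    {"hand": -1, "delta_pos": [0, -87, -17.5], "yaw": 0},
    {"hand": -1, "delta_pos": [0, -95, -16.5], "yaw": 0},
  ],
)

```text
clock: 5.63
position: [618.2, 55.1, 281.2]
ee_rot: [0.72, -0.694, 0.0, 0.0]
contact_force: [-5.1, 3.0, 6.6]
gripper_width: 9.8
grasp_force: 62.0
```

Run:
```python
from h import *
st()
```

```text
clk 5.63 pos [618.2  55.1 281.2] yangle -3.104 F [-5.1  3.   6.6] T [0.77 1.58 0.04] w 9.8 gf 62.0 j [ 0.35  0.36  0.04  0.   -1.25 -0.31]
```

apply_moves(
  rows=[
    {"hand": -1, "delta_pos": [0, -8, 1], "yaw": 0},
    {"hand": -1, "delta_pos": [0, -16, 2.5], "yaw": 0},
    {"hand": -1, "delta_pos": [0, -24, 4.5], "yaw": 0},
    {"hand": -1, "delta_pos": [0, -32, 7], "yaw": 0},
    {"hand": -1, "delta_pos": [0, -40, 10], "yaw": 0},
    {"hand": -1, "delta_pos": [0, -47, 13], "yaw": 0},
    {"hand": -1, "delta_pos": [0, -54.5, 16.5], "yaw": 0},
    {"hand": -1, "delta_pos": [0, -62, 20], "yaw": 0},
    {"hand": -1, "delta_pos": [0, -64, 21], "yaw": 0},
    {"hand": -1, "delta_pos": [0, -64, 21], "yaw": 0},
  ],
)

```text
clock: 6.47
position: [682.0, 57.0, 258.3]
ee_rot: [0.72, -0.694, -0.0, 0.002]
contact_force: [-6.4, -0.1, 7.6]
gripper_width: 9.6
grasp_force: 64.1
```

Run:
```python
from h import *
st()
```

```text
clk 6.47 pos [682.   57.  258.3] yangle -3.105 F [-6.4 -0.1  7.6] T [ 0.13  2.1  -0.01] w 9.6 gf 64.1 j [ 0.32  0.49  0.18  0.   -1.26 -0.28]
```

Not yet clearly against the stop; push a little further along the arc.

apply_moves(
  rows=[
    {"hand": -1, "delta_pos": [0, -2.5, 1.5], "yaw": 0},
    {"hand": -1, "delta_pos": [0, -5, 3], "yaw": 0},
    {"hand": -1, "delta_pos": [0, -5, 3], "yaw": 0},
  ],
)

```text
clock: 6.72
position: [682.3, 57.0, 258.2]
ee_rot: [0.72, -0.694, -0.003, 0.005]
contact_force: [-22.3, 2.8, 20.1]
gripper_width: 9.7
grasp_force: 65.6
```

Run:
```python
from h import *
st()
```

```text
clk 6.72 pos [682.3  57.  258.2] yangle -3.104 F [-22.3   2.8  20.1] T [ 0.81  6.66 -0.01] w 9.7 gf 65.6 j [ 0.32  0.49  0.19 -0.   -1.28 -0.28]
```

apply_moves(
  rows=[
    {"hand": -1, "delta_pos": [0, 5, -3], "yaw": 0},
    {"hand": -0.6, "delta_pos": [0, 5, -3], "yaw": 0},
    {"hand": -0.4, "delta_pos": [0, 5, -3], "yaw": 0},
    {"hand": -0.4, "delta_pos": [0, 5, -3], "yaw": 0},
    {"hand": -0.4, "delta_pos": [0, 5, -13], "yaw": 0},
    {"hand": -0.4, "delta_pos": [0, 5, -30], "yaw": 0},
    {"hand": -0.4, "delta_pos": [0, 5, -60], "yaw": 0},
    {"hand": -0.4, "delta_pos": [0, 5, -95], "yaw": 0},
    {"hand": -0.4, "delta_pos": [0, 5, -95], "yaw": 0},
  ],
)

```text
clock: 7.47
position: [685.5, 57.2, 357.9]
ee_rot: [0.72, -0.694, 0.005, -0.006]
contact_force: [-0.2, -0.8, 1.7]
gripper_width: 25.5
grasp_force: 0.0
```

Run:
```python
from h import *
np.set_printoptions(precision=1,suppress=True)
p=np.load("p.npy")
C={n:img(n) for n in("scene","side")};save(C["side"],"side1.png")
st()
for q in("lid_handle","cap","jar_mouth","jar","tin","mug","spice"):
    for n in C:
        r=nets.pinpoint(n,q)
        for k in r[:1]:print(q,n,round(k["score"],2),np.array(k["location"]), "z59",atz(C[n],k["location"],59),"z87",atz(C[n],k["location"],87))
for s in(68,-68): 
    w=R.from_euler('z',p[2]).apply([0,s,0])+[p[0],p[1],0];print(s,w[:2])
for th in(1.7,1.8):print(th,[proj(C[n],lidpt(p,(156,0,49),th)) for n in C])
```

```text
clk 7.57 pos [683.6  57.8 351.4] yangle -3.106 F [0. 0. 0.] T [ 0.1  0.  -0.1] w 25.3 gf 0.0 j [ 0.3  0.5  0.3  0.  -1.5 -0.3]
lid_handle scene 0.94 [179.5 376.1] z59 [626.9 224.4  59. ] z87 [634.3 200.4  87. ]
lid_handle side 0.61 [101.  334.6] z59 [808.5  92.   59. ] z87 [789.7  86.6  87. ]
cap scene 0.65 [192.3 324.3] z59 [523.3 120.6  59. ] z87 [534.1 100.   87. ]
cap side 0.76 [209.1 279.9] z59 [506.5 115.4  59. ] z87 [496.9 109.3  87. ]
jar_mouth scene 0.76 [184.  320.7] z59 [501.4 141.9  59. ] z87 [512.9 120.6  87. ]
jar_mouth side 0.57 [198.8 281. ] z59 [529.8 121.8  59. ] z87 [519.4 115.5  87. ]
jar scene 0.65 [199.6 321.1] z59 [527.2  94.9  59. ] z87 [537.9  75.   87. ]
jar side 0.7 [220.3 280.3] z59 [482.9 105.4  59. ] z87 [473.9  99.5  87. ]
tin scene 0.71 [241.5 301.1] z59 [544.5 -42.   59. ] z87 [554.6 -57.4  87. ]
tin side 0.63 [232.2 339.3] z59 [498.6 -21.4  59. ] z87 [489.1 -23.4  87. ]
mug scene 0.71 [174.7 358.2] z59 [576.7 218.3  59. ] z87 [585.8 194.5  87. ]
mug side 0.72 [181.7 228.2] z59 [530.  246.4  59. ] z87 [519.6 236.3  87. ]
spice scene 0.95 [280.2 263.3] z59 [ 519.6 -171.9   59. ] z87 [ 530.5 -183.1   87. ]
spice side 0.72 [261.4 392.6] z59 [ 474.3 -144.2   59. ] z87 [ 465.6 -142.5   87. ]
68 [514.8 116.8]
-68 [519.8 -19.1]
1.7 [[np.float64(177.18076310538672), np.float64(371.0228115062098)], [np.float64(103.56224802836061), np.float64(332.9574647291519)]]
1.8 [[np.float64(181.8039953164498), np.float64(377.20475204541714)], [np.float64(99.76771011515731), np.float64(335.01604229887096)]]
```

View pics/side1.png

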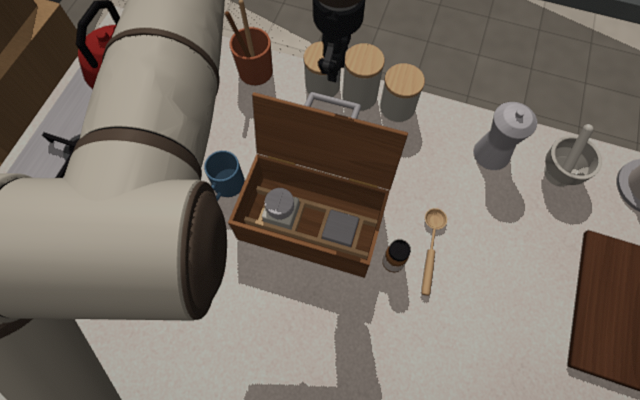

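apply_moves(
  rows=[
    {"hand": -0.4, "delta_pos": [-5, 14, 0], "yaw": 0.12},
    {"hand": -0.4, "delta_pos": [-12, 30, 0], "yaw": 0.24},
    {"hand": -0.4, "delta_pos": [-18, 46, 0], "yaw": 0.36},
    {"hand": -0.4, "delta_pos": [-24, 62, 0], "yaw": 0.48},
    {"hand": -0.4, "delta_pos": [-31, 78, 0], "yaw": 0.6},
    {"hand": 0, "delta_pos": [-37, 94, 0], "yaw": 0.72},
    {"hand": 0.5, "delta_pos": [-43, 110, 0], "yaw": 0.84},
    {"hand": 1, "delta_pos": [-50, 126, 10], "yaw": 0.96},
    {"hand": 1, "delta_pos": [-56, 142, 30], "yaw": 1.08},
    {"hand": 1, "delta_pos": [-62, 158, 50], "yaw": 1.2},
    {"hand": 1, "delta_pos": [-65.5, 166, 75], "yaw": 1.32},
    {"hand": 1, "delta_pos": [-65.5, 166, 100], "yaw": 1.44},
  ],
)

```text
clock: 9.27
position: [512.9, 117.7, 249.1]
ee_rot: [-0.081, 0.997, 0.001, 0.001]
contact_force: [0.4, 0.7, -1.5]
gripper_width: 85.4
grasp_force: 0.0
```

apply_moves(
  rows=[
    {"hand": 1, "delta_pos": [0, 0, 0], "yaw": 0.12},
    {"hand": 1, "delta_pos": [0, 0, 0], "yaw": 0.13},
    {"hand": 1, "delta_pos": [0, 0, 0], "yaw": 0.13},
  ],
)

```text
clock: 9.52
position: [514.7, 117.3, 249.4]
ee_rot: [-0.02, 1.0, 0.0, 0.001]
contact_force: [-0.2, -0.6, -0.4]
gripper_width: 85.4
grasp_force: 0.0
```

Run:
```python
from h import *
np.set_printoptions(precision=1,suppress=True)
c=img("wrist");save(c,"w2.png")
st([515,117,84])
for q,z in(("cap",59),("jar_mouth",87),("jar",7)):
    for n in("wrist","side"):
        cc=c if n=="wrist" else img("side")
        r=nets.pinpoint(n,q)
        if r: print(q,n,round(r[0]["score"],2),np.array(r[0]["location"]),atz(cc,r[0]["location"],z))
for a in range(0,360,45): print(np.array(proj(c,[515+30.5*np.cos(np.radians(a)),117+30.5*np.sin(np.radians(a)),93])))
```

```text
clk 9.57 pos [514.9 117.4 249.8] yangle 1.61 F [-0.5 -0.6 -0.1] T [-0. -0.  0.] w 85.2 gf 0.0 j [ 0.5  0.2 -0.2  0.  -1.1 -2.1]
delta [  0.3  -0.5 165.8]
cap wrist 0.7 [176.2 324.2] [517.  120.1  59. ]
cap side 0.66 [206.2 281. ] [513.6 115.6  59. ]
jar_mouth side 0.98 [199.7 277.5] [515.  121.7  87. ]
jar side 0.87 [213.4 281.7] [516.1 119.3   7. ]
[212.9 320.2]
[205.3 342.5]
[184.7 353.2]
[162.3 345.4]
[152.  322.8]
[160.5 299.3]
[182.3 289.6]
[203.7 298.6]
```

View pics/w2.png

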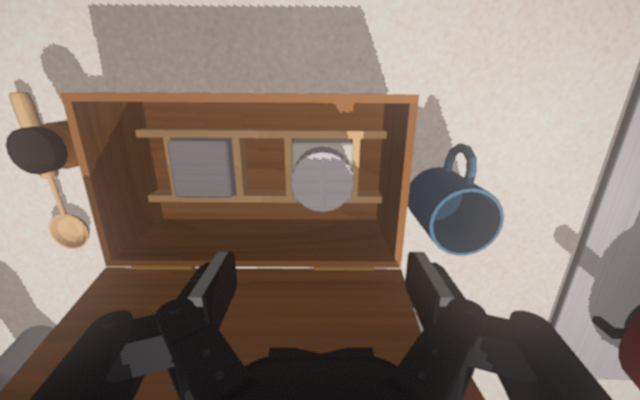

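apply_moves(
  rows=[
    {"hand": 1, "delta_pos": [0, 1.2, 35], "yaw": 0},
    {"hand": 1, "delta_pos": [0, 1.2, 70], "yaw": 0},
    {"hand": 1, "delta_pos": [0, 1.2, 100], "yaw": 0},
    {"hand": 1, "delta_pos": [0, 1.2, 125], "yaw": 0},
    {"hand": 1, "delta_pos": [0, 1.2, 145], "yaw": 0},
    {"hand": 1, "delta_pos": [0, 1.2, 158], "yaw": 0},
    {"hand": 1, "delta_pos": [0, 1.2, 165], "yaw": 0},
    {"hand": 1, "delta_pos": [0, 1.2, 169], "yaw": 0},
    {"hand": 1, "delta_pos": [0, 1.2, 169], "yaw": 0},
  ],
)

```text
clock: 10.77
position: [514.3, 118.4, 79.5]
ee_rot: [-0.018, 1.0, -0.0, -0.0]
contact_force: [0.5, 0.5, -0.1]
gripper_width: 85.6
grasp_force: 0.0
```

Run:
```python
from h import *
c=img("wrist");save(c,"w3.png")
st([515,118,81])
```

```text
clk 10.82 pos [514.7 118.6  80.2] yangle 1.608 F [-0.1  0.9 -0.2] T [-0.03  0.06 -0.03] w 85.2 gf 0.0 j [ 0.53  0.42 -0.45  0.   -0.7  -2.07]
delta [-0.3 -0.6 -0.8]
```

View pics/w3.png

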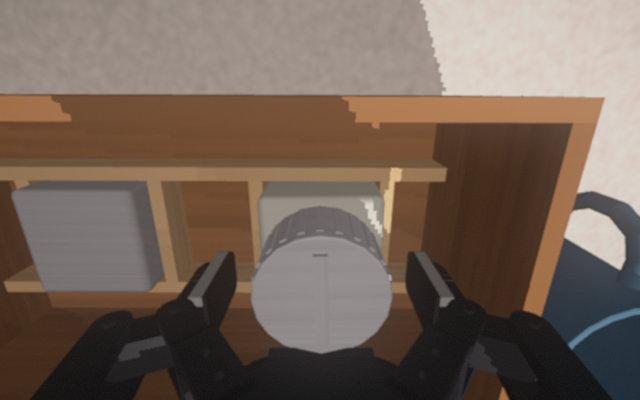

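apply_moves(
  rows=[
    {"hand": 0.5, "delta_pos": [0, 0, 0], "yaw": 0},
    {"hand": 0.3, "delta_pos": [0, 0, 0], "yaw": 0},
    {"hand": -1, "delta_pos": [0, 0, 0], "yaw": 0},
    {"hand": -1, "delta_pos": [0, 0, 0], "yaw": 0},
    {"hand": -1, "delta_pos": [0, 0, 0], "yaw": 0},
    {"hand": -1, "delta_pos": [0, 0, 0], "yaw": 0},
  ],
)

```text
clock: 11.32
position: [514.9, 118.6, 81.4]
ee_rot: [-0.019, 1.0, 0.0, 0.001]
contact_force: [-1.8, -0.4, 5.8]
gripper_width: 59.5
grasp_force: 63.6
```

Run:
```python
from h import *
np.set_printoptions(precision=1,suppress=True)
st()
c=img("wrist");save(c,"w4.png");P=read_state()["position"]
print(atz(c,(294,321.5),93),P)
g=cv2.cvtColor(c["pixels"],cv2.COLOR_RGB2GRAY)
pts=np.array([proj(c,[P[0]+30.5*np.cos(a),P[1]+30.5*np.sin(a),93]) for a in np.linspace(0,6.28,60)]);print(pts.min(0),pts.max(0))
```

```text
clk 11.32 pos [514.9 118.6  81.4] yangle 1.608 F [-1.8 -0.4  5.8] T [-0.2  0.4  0. ] w 59.5 gf 63.6 j [ 0.5  0.4 -0.5  0.  -0.7 -2.1]
[513.2 117.8  93. ] [514.9 118.6  81.4]
[232.2 250.9] [353.  395.3]
```

apply_moves(
  rows=[
    {"hand": -1, "delta_pos": [0, 0, 0], "yaw": -0.06},
    {"hand": -1, "delta_pos": [0, 0, -0.2], "yaw": -0.12},
    {"hand": -1, "delta_pos": [0, 0, -0.3], "yaw": -0.18},
    {"hand": -1, "delta_pos": [0, 0, -0.5], "yaw": -0.24},
    {"hand": -1, "delta_pos": [0, 0, -0.6], "yaw": -0.3},
    {"hand": -1, "delta_pos": [0, 0, -0.8], "yaw": -0.36},
    {"hand": -1, "delta_pos": [0, 0, -0.9], "yaw": -0.42},
    {"hand": -1, "delta_pos": [0, 0, -1.1], "yaw": -0.48},
    {"hand": -1, "delta_pos": [0, 0, -1.1], "yaw": -0.48},
  ],
)

```text
clock: 12.12
position: [515.6, 118.7, 82.7]
ee_rot: [-0.256, 0.967, 0.0, 0.002]
contact_force: [0.7, -1.3, 6.4]
gripper_width: 58.6
grasp_force: 63.8
```

Run:
```python
from h import *
st()
```

```text
clk 12.12 pos [515.6 118.7  82.7] yangle 2.089 F [ 0.7 -1.3  6.4] T [-0.3  -0.03  0.13] w 58.6 gf 63.8 j [ 0.53  0.42 -0.45  0.   -0.7  -1.59]
```

Run:
```python
from h import *
c=img("wrist")
a=cv2.imread("pics/w4.png")[180:400,190:450]
b=cv2.cvtColor(c["pixels"],cv2.COLOR_RGB2BGR)[180:400,190:450]
cv2.imwrite("pics/w5.png",cv2.resize(np.hstack([a,b]),None,fx=1.5,fy=1.5,interpolation=2))
```

```text
(no output)
```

View pics/w5.png

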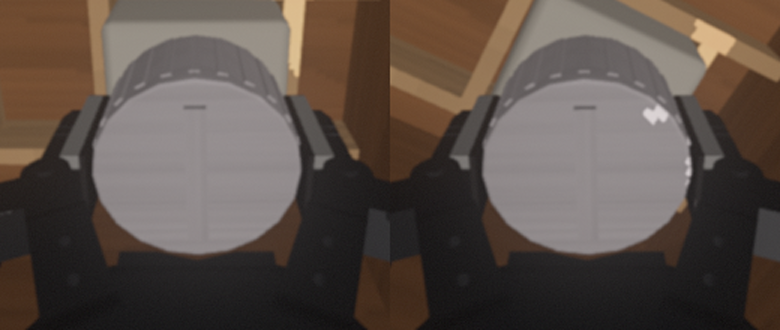

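apply_moves(
  rows=[
    {"hand": -1, "delta_pos": [0, 0, -0.2], "yaw": -0.07},
    {"hand": -1, "delta_pos": [0, 0, -0.4], "yaw": -0.14},
    {"hand": -1, "delta_pos": [0, 0, -0.6], "yaw": -0.21},
    {"hand": -1, "delta_pos": [0, 0, -0.8], "yaw": -0.28},
    {"hand": -1, "delta_pos": [0, 0, -1.0], "yaw": -0.35},
    {"hand": -1, "delta_pos": [0, 0, -1.2], "yaw": -0.42},
    {"hand": -1, "delta_pos": [0, 0, -1.4], "yaw": -0.49},
    {"hand": -1, "delta_pos": [0, 0, -1.6], "yaw": -0.56},
    {"hand": -1, "delta_pos": [0, 0, -1.7], "yaw": -0.63},
    {"hand": -1, "delta_pos": [0, 0, -1.7], "yaw": -0.63},
  ],
)

```text
clock: 13.0
position: [515.4, 119.2, 84.4]
ee_rot: [-0.543, 0.84, -0.0, 0.002]
contact_force: [-1.2, 1.4, 8.1]
gripper_width: 59.4
grasp_force: 63.8
```

Run:
```python
from h import *
st()
```

```text
clk 13.0 pos [515.4 119.2  84.4] yangle 2.719 F [-1.2  1.4  8.1] T [0.19 0.45 0.1 ] w 59.4 gf 63.8 j [ 0.53  0.42 -0.45  0.   -0.71 -0.96]
```

apply_moves(
  rows=[
    {"hand": -1, "delta_pos": [0, 0, 0], "yaw": -0.08},
    {"hand": -1, "delta_pos": [0, 0, -0.2], "yaw": -0.16},
    {"hand": -1, "delta_pos": [0, 0, -0.3], "yaw": -0.24},
    {"hand": -1, "delta_pos": [0, 0, -0.3], "yaw": -0.33},
    {"hand": -1, "delta_pos": [0, 0, -0.3], "yaw": -0.33},
    {"hand": -1, "delta_pos": [0, 0, -1], "yaw": -0.33},
    {"hand": -1, "delta_pos": [0, 0, -2], "yaw": -0.33},
    {"hand": -1, "delta_pos": [0, 0, -3], "yaw": -0.33},
    {"hand": -1, "delta_pos": [0, 0, -3], "yaw": -0.33},
  ],
)

```text
clock: 13.75
position: [514.1, 118.3, 85.6]
ee_rot: [-0.673, 0.74, 0.0, -0.0]
contact_force: [-0.5, 0.2, -0.0]
gripper_width: 59.5
grasp_force: 64.4
```

Run:
```python
from h import *
st()
c=img("side");save(c,"side2.png")
```

```text
clk 13.75 pos [514.1 118.3  85.6] yangle 3.047 F [-0.5  0.2 -0. ] T [ 0.07 -0.09 -0.01] w 59.5 gf 64.4 j [ 0.53  0.41 -0.44 -0.   -0.71 -0.63]
```

apply_moves(
  rows=[
    {"hand": -1, "delta_pos": [0, 0, -2], "yaw": 0},
    {"hand": -1, "delta_pos": [0, 0, -5], "yaw": 0},
    {"hand": -1, "delta_pos": [0, 0, -9], "yaw": 0},
    {"hand": -1, "delta_pos": [0, 0, -14], "yaw": 0},
    {"hand": -1, "delta_pos": [0, 0, -20], "yaw": 0},
    {"hand": -1, "delta_pos": [0, 0, -26], "yaw": 0},
    {"hand": -1, "delta_pos": [0, 0, -32], "yaw": 0},
    {"hand": -1, "delta_pos": [0, 0, -37], "yaw": 0},
    {"hand": -1, "delta_pos": [0, 0, -41], "yaw": 0},
    {"hand": -1, "delta_pos": [0, 0, -43], "yaw": 0},
    {"hand": -1, "delta_pos": [0, 0, -43], "yaw": 0},
    {"hand": -1, "delta_pos": [0, 0, -43], "yaw": 0},
  ],
)

```text
clock: 14.8
position: [514.1, 118.4, 128.6]
ee_rot: [-0.673, 0.74, 0.0, -0.0]
contact_force: [-0.2, -0.2, -0.9]
gripper_width: 59.1
grasp_force: 64.6
```

Run:
```python
from h import *
np.set_printoptions(precision=1,suppress=True)
C={n:img(n) for n in("side","scene","wrist")};st()
for q in("cap","jar","jar_mouth","lid_handle"):
    rs=[]
    for n in C:
        r=nets.pinpoint(n,q)
        if r: print(q,n,round(r[0]["score"],2),np.array(r[0]["location"]));rs.append(ray(C[n],r[0]["location"]))
    if len(rs)>1: print("  ->",*tri(rs))
a=C["scene"]["pixels"][130:290,230:390];b=C["wrist"]["pixels"][:,80:560]
o=np.hstack([cv2.resize(a,(400,400),interpolation=2),cv2.resize(b,(400,400))]);cv2.imwrite("pics/f.png",o[:,:,::-1])
```

```text
clk 14.95 pos [514.  118.3 128.2] yangle 3.048 F [-0.1  0.2  0. ] T [-0.  0.  0.] w 59.3 gf 64.6 j [ 0.5  0.3 -0.4 -0.  -0.8 -0.6]
cap side 0.73 [195.8 280.6]
cap scene 0.61 [316.6 263.9]
cap wrist 0.57 [253.6 318.5]
  -> [526.4 -11.1  98.1] [124.9, 236.1, 114.4]
jar side 0.67 [218.  281.9]
jar scene 0.81 [203.8 320.3]
jar wrist 0.76 [195.5 322.8]
  -> [510.5 118.3   2.2] [3.7, 2.2, 2.2]
jar_mouth side 0.63 [201.  281.4]
jar_mouth scene 0.77 [184.  323.5]
  -> [517.9 117.   88.7] [5.4, 5.4]
lid_handle side 0.94 [102.3 333. ]
lid_handle scene 0.82 [181.6 375.9]
  -> [678.6  57.6 246.6] [0.1, 0.1]
```

View pics/f.png

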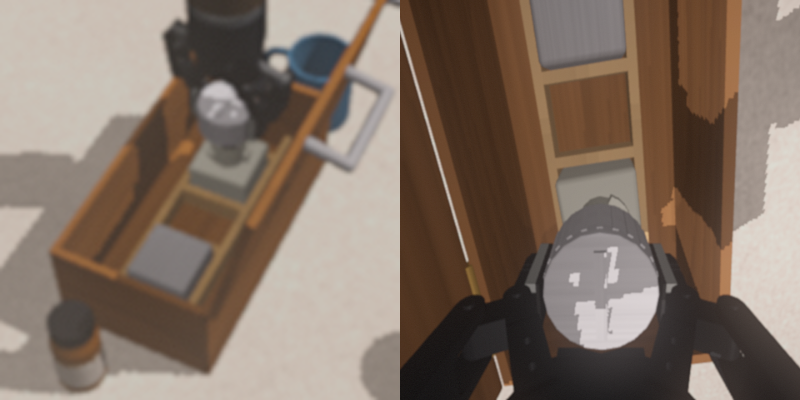

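```bash
python3 -c "
from h import *
print(workorder.job_done())"
```

```text
the job is handed in; nothing more can be done
None
```

The job is handed in at about 15 s. The lid rests open on its stop, and the cap was unscrewed about 81° anticlockwise. It is still gripped, about 19 mm clear above the jar's mouth (worked out from how far the arm rose). The last pictures showed the jar down in its well and the mug, spice bottle and tin in place; the spoon was not rechecked.

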